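# Hold a washed brush in the air stream of the brush dryer

### The job

Dry the washed red-handled brush. Take the dust cap off the brush dryer and set it down, right way up, on the bare table beside it; then lift the red-handled brush out of the rack and lower it, hair down, through the dryer's guide sleeve until its whole head, up to and including the collar, is below the sleeve and inside the chamber, with the brush never touching the dryer anywhere. Finish while still holding the brush there, upright, still and centred with its tip hanging clear of the chamber floor, and leave the other brushes and the ink bottles as they stand.

Things in the scene. Friction and masses are not known exactly. Their poses are not given: they have to be found in the camera images.
- dryer_port (a point): Brush dryer, fixed, upright, round: white base (104 mm across), clear chamber (84 mm), white lid (92 mm, top 130 mm above the table), grey guide sleeve on it (42 mm outside). This point: centre of the sleeve's mouth, on the axis, 150 mm above the table; z up. The bore through sleeve and lid is 30 mm wide and ends 32 mm below this point.
- cap_knob (a point): Loose dust cap (70 g) over the dryer's sleeve, reaching 9 mm below its mouth: grey disc 54 mm across, 14 mm tall, hollow below, with a round wooden knob on top, 20 mm thick and 34 mm tall. This point: on the knob's axis, 36 mm above the cap's lower rim, 22 mm above the disc, 12 mm below the knob's top; z up.
- red_brush_mid (a point): Washed brush to dry (30 g): red handle, black socket, white hair; 172 mm long, standing hair down in one of the rack's three holes (which one differs). This point: on its axis half-way up, 86 mm above the tip; z runs up the brush to the handle's end. The round handle is 9 mm thick from 66 to 160 mm above the tip, its end piece 10 mm thick up to 172 mm.
- red_brush_tip (a point): Tip of the red-handled brush's hair, its lowest point; z runs up the brush. Its head, measured up from here: hair to 32 mm (11 mm thick), socket to 46 mm (12 mm thick), collar 46 to 50 mm (18 mm across, rests on the rack); above the collar it tapers to the handle at 66 mm.
- rack_top (a point): Wooden brush rack, fixed: a board 182 mm long, 46 mm wide, its top 90 mm above the table, with three through holes 13.6 mm wide, 52 mm apart, in a row along its x axis; this point is the middle hole, in the top face. A brush stands upright in each hole, hair hanging free below the board, the handles reaching 126 mm above it.
- bamboo_brush_mid (a point): Bystander: brush of the same size and shape with a yellow bamboo handle, in another hole of the rack; the point is half-way up.
- black_brush_mid (a point): Bystander: brush of the same size and shape with a black handle and pale socket, in another hole of the rack; the point is half-way up.
- ink_bottle: Bystander: white squeeze bottle with a green band and black nozzle, 42 mm wide, 110 mm tall; origin at the centre of its underside.
- red_ink_bottle: Bystander: small red squeeze bottle with a white nozzle, 38 mm wide, 86 mm tall; origin at the centre of its underside.
- dryer_floor (a point): Centre of the floor of the dryer's chamber, on the axis, 30 mm above the table and 120 mm below the sleeve's mouth. The chamber below the bore is 78 mm wide inside.
There are look-alikes about, which are no part of the job. Leave any green look-alike of the part that bears cap_knob alone.

How it is judged:
On the way, in this order (a step that is already met when the one before it is completed fails the run):
1. the dust cap is lifted clear of the dryer in the fingers (height (world z) of cap_knob above 0.195 m and contact force between the fingers and dust_cap above 0.3 N), for 0.1 s.
2. still in the fingers, the cap is brought down to the table (not dropped) (height (world z) of cap_knob below 0.05 m and contact force between the fingers and dust_cap above 0.3 N), for 0.05 s.
3. the cap stands on the table, let go (height (world z) of cap_knob below 0.042 m and angle between cap_knob's own z axis and vertical below 0.15 rad and contact force between the fingers and dust_cap below 0.05 N), for 0.2 s.
4. the red-handled brush is lifted clear of the rack in the fingers (height (world z) of red_brush_tip above 0.092 m and contact force between the fingers and red_brush above 0.3 N), for 0.1 s.
At the end, for the whole second after the job is handed in: Brush held still in the fingers, hair down, upright within 4 degrees, tip within 6 mm of the dryer's axis and 82 to 116 mm below the sleeve's mouth, not touching the dryer; dust cap let go, upright on the table, 75 to 300 mm from the dryer's axis (z of red_brush_tip in the frame of dryer_port between -0.116 and -0.082 m and horizontal distance between red_brush_tip and dryer_port below 0.006 m and angle between red_brush_tip's own z axis and vertical below 0.07 rad and contact force between the fingers and red_brush above 0.3 N and contact force between red_brush and dryer below 0.1 N and linear speed of each of red_brush, dust_cap below 0.02 m/s and height (world z) of cap_knob below 0.042 m and angle between cap_knob's own z axis and vertical below 0.15 rad and horizontal distance between cap_knob and dryer_port between 0.075 and 0.3 m); the arm keeps its last pose, push and grip.
It fails at once if the brush touches the dryer (sleeve, walls or floor) (contact force between red_brush and dryer above 0.2 N).
It fails at once if another brush is pulled out or knocked (distance of any of bamboo_brush_mid, black_brush_mid from where it was at the start of the episode above 0.02 m).
It fails at once if an ink bottle is pushed or tipped (distance of any of ink_bottle, red_ink_bottle from where it was at the start of the episode above 0.02 m or angle between any of ink_bottle, red_ink_bottle's own z axis and vertical above 0.4 rad).
It also fails if it takes over 61 s, if anything falls off the work surface, if the arm or the gripper's body presses on something with over 40 N, if the wrist force passes 120 N, or if a joint passes its speed limit or range.

### The arm

A 7-joint arm with a two-finger parallel gripper is mounted at the origin on a cart in front of the work surface, level with it; the furniture and walls round the work are solid. World frame = base frame: x ahead of the robot, y to its left, z up, the work surface at z = 0. Lengths are in m, angles in rad, forces in N, time in s.
With the tool pointing down it reaches from about 0.35 to 0.9 m from the base axis. Payload 8.1 kg.
Tool frame: the origin (TCP) lies between the finger pads; the fingertips stand 17 mm ahead of it and the grasp point (between the pads) lies 2 mm behind it; z points along the fingers, y is the direction in which the jaws open and shut (so a half turn about z gives the same grasp; the last joint's range is limited). The gripper opens to 92 mm and grips with 3 to 60 N. Pads are 19 mm wide; open, the fingers measure 130 mm over their backs; the gripper's body (75 mm by 190 mm) begins 47 mm behind the grasp point.
Start: joints at [-1.245, 0.434, 0.025, 1.573, -0.012, 1.134, -0.075], TCP at [0.26, 0.568, 0.244] pointing down, gripper open.
Joint ranges: [-2.62, 2.62], [-0.44, 2.09], [-1.27, 1.32], [0.08, 2.57], [-1.32, 4.46], [0.12, 2], [-2.74, 2.74]. Speed limits (rad/s): [2.22, 2.22, 3.01, 3.01, 3.14, 3.14, 3.14].

### API

Orientations are given as a rotation vector (axis times angle).
In Python, from cell import arm gives the robot as it stands. The module is installed in compiled form; this text tells all that it offers.
- The arm moves only by the shell command python3 -m crank 'ROWS' [FORCE]. ROWS is JSON, a list of rows, each a list of 5 numbers: the opening, from 0 (shut) to 1 (fully open), then the shift along the world's x, y, z normalised to -1 to 1, where 1 is 40 cm, then the turn about the world's z normalised to -1 to 1, where 1 is 60 degrees. In form: [[fingers, tx, ty, tz, twist], ...]. A call has exactly 8 rows; each row shifts and turns the commanded pose from where the row before left it; what a row does not reach is not made up. A row lasts 1/12 s, in which the tool goes at most 41.7 mm and 7.16 degrees, less where a joint would pass 70% of its speed; a pose out of reach is approached as far as the arm can. A call with a number of a shift or a turn outside -1 to 1 is refused whole. A call with a gripper value outside its range is refused whole. The fingers move at their own pace and stop on an object; FORCE is the grip in N (left out, the last holds). Time passes only in rows, so rows that do not move let the fingers close, or fill a call up. It gives the time, the measured TCP pose, the force and the opening at its end, in the units of the state.
- arm.observe(): the state, without advancing time (a new reading comes with each control period).
- arm.get_image(name): name is "scene" or "side" or "wrist"; returns the picture (384x512x3 uint8, red, green, blue); there is no depth.
- arm.get_calibration(name): a dict with "intrinsics" (3x3 intrinsics, pixels), "distortion" ([k1, k2, p1, p2, k3] as OpenCV has them; the pictures are not rectified), "extrinsics" (4x4, takes a point from camera to world coordinates). Camera axes: x right, y down, z forward; pixel columns grow to the right and rows downward; lengths in m; the calibration is good to about 2 mm. A picture is of the moment at which its call begins: read the wrist's pose just before it. get_calibration takes no time and is no camera call; for the wrist camera it gives the pose at the moment of the call.
- arm.sign_off(): hands the job in, once; it reports no verdict.
The state is a dict: "clock": time; "joints": joint angles; "dq": joint speeds; "joint_efforts": joint torques, N m; "position": TCP position; "ee_rot": TCP orientation; "force": force on the tool from outside, world axes, zero at the start; "ft_torque": the same for the moment, N m; "width": opening from 0.0 (shut) to 1.0 (fully open).
Only numpy, scipy, OpenCV 4.12 (cv2) and the standard library are available. Lean on these libraries where they do the work, as an engineer would, in place of code of your own. Each camera call takes 0.05 s, during which the arm holds its last target.

## Working session

There is one attempt and no reset: what is moved stays moved. The work goes in short steps, Python scripts to look and compute and a shell command to move; the robot and the scene stay as the last step left them, time stands still between calls to the robot, and variables do not carry over. Pictures are saved under pics/ and viewed, and the job is handed in when it is done.

```bash
mkdir -p pics; python3 - <<'E'
from cell import arm
import cv2
print(arm.observe())
for n in ["scene","side","wrist"]:
    c=arm.get_calibration(n); im=arm.get_image(n)
    cv2.imwrite(f"pics/{n}0.png",im[:,:,::-1]); print(n,c)
E
```

```text
{'clock': 0.0, 'joints': array([-1.24457962,  0.43523279,  0.0249655 ,  1.57412788, -0.01158637,
        1.13399358, -0.07508277]), 'dq': array([ 0.00056936,  0.00120551,  0.00055168, -0.00098726, -0.00094966,
        0.00163946, -0.00029826]), 'joint_efforts': array([-9.50814092e-05, -6.67839646e+01,  9.84813608e-01, -3.14468408e+01,
       -6.05895510e-02,  4.27459949e-02,  1.69852106e-04]), 'position': array([0.25971483, 0.56793223, 0.24292687]), 'ee_rot': array([-6.68455890e-01, -3.06945747e+00,  2.52195628e-03]), 'force': array([-0.34007191,  0.79225017, -0.58017872]), 'ft_torque': array([-0.06082113,  0.02466349, -0.03989653]), 'width': 0.9984092540374014}
scene {'intrinsics': array([[390.68795051,   0.        , 257.80752766],
       [  0.        , 390.68795051, 186.90849346],
       [  0.        ,   0.        ,   1.        ]]), 'distortion': array([0.02616436, 0.        , 0.        , 0.        , 0.        ]), 'extrinsics': array([[-0.69960271, -0.32109327,  0.63832214, -0.04735064],
       [-0.71432899,  0.33559107, -0.61409505,  0.60318882],
       [-0.01703342, -0.88559457, 
[... 522 characters left out ...]
5287775,  0.60113261],
       [ 0.        ,  0.        ,  0.        ,  1.        ]])}
wrist {'intrinsics': array([[336.594076  ,   0.        , 248.3441876 ],
       [  0.        , 336.594076  , 196.28774871],
       [  0.        ,   0.        ,   1.        ]]), 'distortion': array([0.03331086, 0.        , 0.        , 0.        , 0.        ]), 'extrinsics': array([[ 4.17040998e-01,  8.71149220e-01,  2.59183029e-01,
         1.89908684e-01],
       [ 9.08887637e-01, -3.99642902e-01, -1.19200726e-01,
         6.01072081e-01],
       [-2.60961978e-04,  2.85279841e-01, -9.58444231e-01,
         3.84062922e-01],
       [ 0.00000000e+00,  0.00000000e+00,  0.00000000e+00,
         1.00000000e+00]])}
```

View pics/scene0.png

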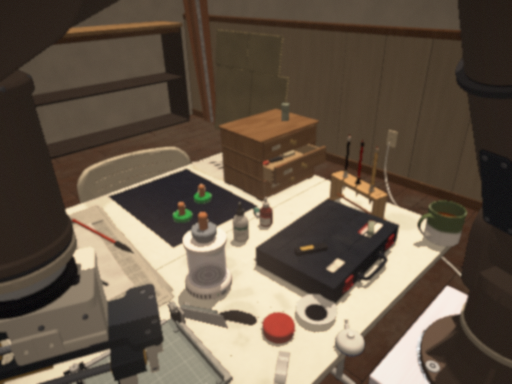

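View pics/side0.png

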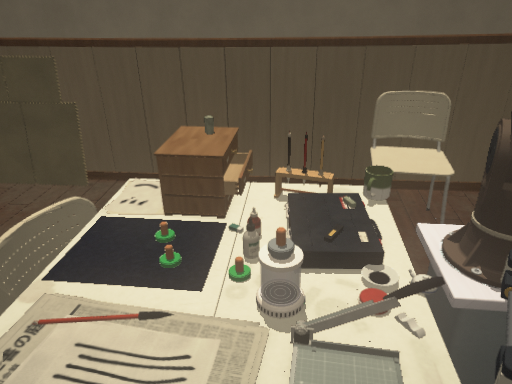

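View pics/wrist0.png

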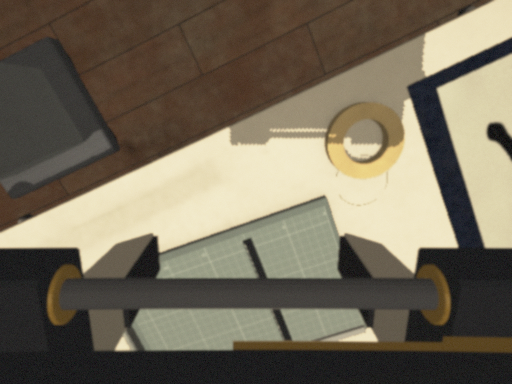

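Scene view: capped dryer about (207,260) with knob at (203,220), rack about (360,190), red brush in the middle hole. Side view: knob at (281,237), brush at (306,150). Green caps are decoys. I'll enlarge the crops to get accurate pixels.

```bash
cat > h.py <<'E'
import numpy as np, cv2
from cell import arm
def ray(n,uv,c=None):
    c=c or arm.get_calibration(n)
    p=cv2.undistortPoints(np.array([[uv]],float),c["intrinsics"],c["distortion"])[0,0]
    E=c["extrinsics"]; d=E[:3,:3]@np.array([p[0],p[1],1]); return E[:3,3],d/np.linalg.norm(d)
def plane(n,uv,z,c=None):
    o,d=ray(n,uv,c); return o+d*(z-o[2])/d[2]
def tri(a,b):
    A=np.zeros((3,3));r=np.zeros(3)
    for o,d in (a,b):
        P=np.eye(3)-np.outer(d,d);A+=P;r+=P@o
    x=np.linalg.solve(A,r); return x,[np.linalg.norm((np.eye(3)-np.outer(d,d))@(x-o)) for o,d in (a,b)]
def proj(n,p,c=None):
    c=c or arm.get_calibration(n); E=np.linalg.inv(c["extrinsics"])
    return cv2.projectPoints(np.array([p],float),cv2.Rodrigues(E[:3,:3])[0],E[:3,3],c["intrinsics"],c["distortion"])[0][0,0]
def crop(src,dst,x,y,w,h,s):
    im=cv2.imread(src)[y:y+h,x:x+w]; cv2.imwrite(dst,cv2.resize(im,None,fx=s,fy=s,interpolation=cv2.INTER_CUBIC))
E
python3 - <<'E'
from h import *
a=[("scene",170,195,80,110),("side",240,215,80,110),("scene",320,130,80,90),("side",265,125,80,90)]
L=[]
for n,x,y,w,h in a:
    im=cv2.imread(f"pics/{n}0.png")[y:y+h,x:x+w]; L.append(cv2.resize(im,(400,300) if 0 else (w*5,h*5),interpolation=cv2.INTER_CUBIC))
cv2.imwrite("pics/c1.png",np.hstack(L[:2])); cv2.imwrite("pics/c2.png",np.hstack(L[2:]))
E
```

```text
(no output)
```

View pics/c1.png

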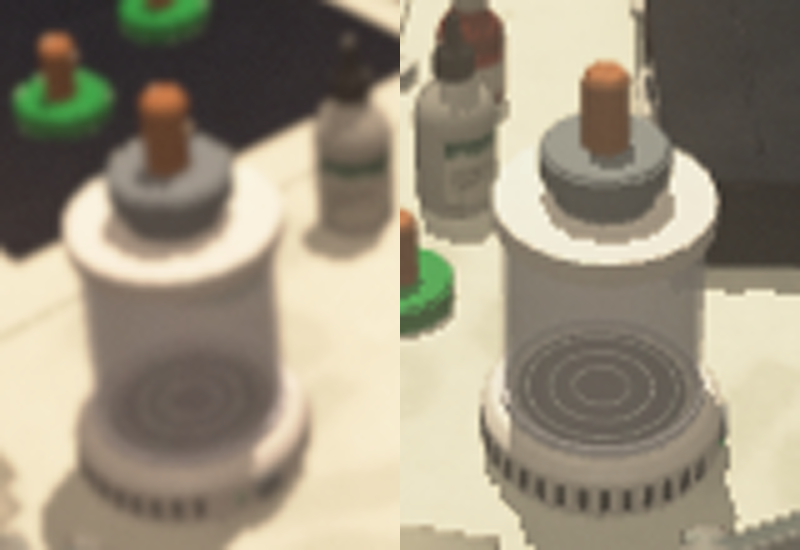

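View pics/c2.png

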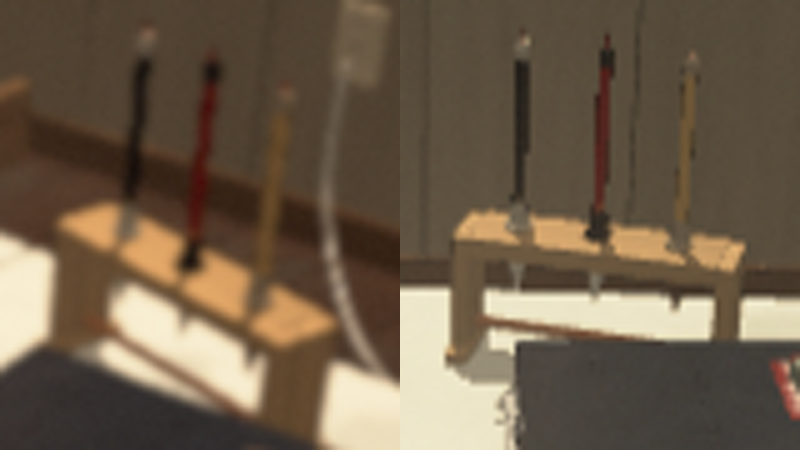

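```bash
python3 - <<'E'
from h import *
np.set_printoptions(precision=4,suppress=True)
def T(l,a,b,z):
    print(l,tri(ray("scene",a),ray("side",b)),plane("scene",a,z),plane("side",b,z))
T("knobmid",(203,221),(281,236.8),.172)
T("floor",(170+190/5,195+397/5),(240+201/5,215+385/5),.03)
T("lidcentre~",(170+171/5,195+210/5),(240+205/5,215+190/5),.13)
T("red collar",(358.4,182.4),(304.6,170.5),.094)
T("red end",(362.4,141),(306.4,132.6),.216)
T("black collar",(320+127/5,130+225/5),(265+119/5,125+220/5),.094)
T("bamboo collar",(320+257/5,130+298/5),(265+280/5,125+240/5),.094)
for n,uv,z in [("ink","x",0)]: pass
print("ink scene base",plane("scene",(170+353/5,195+243/5),0),"side",plane("side",(240+58/5,215+230/5),0))
# briefcase
for l,uv in [("case TL",(289,197)),("TR",(364,195)),("BR",(380,246)),("BL",(293,247))]: print(l,plane("side",uv,.07))
print("green near side",plane("side",(239.5,274),0))
print("red base side", plane("side",(255,235),0),plane("scene",(266,226),0))
for l,uv in [("drawer",(240,188)),]: print(l,plane("side",uv,.12))
for l,uv in [("blade tip",(440,280)),("hinge",(300,330))]: print(l,plane("side",uv,.03))
E
```

```text
knobmid (array([0.5254, 0.2113, 0.1681]), [np.float64(7.249116616452617e-05), np.float64(7.249116616452091e-05)]) [0.5203 0.2148 0.172 ] [0.5251 0.2175 0.172 ]
floor (array([0.525 , 0.2118, 0.028 ]), [np.float64(0.00025526883058110727), np.float64(0.0002552688305811408)]) [0.5228 0.2135 0.03  ] [0.525  0.2138 0.03  ]
lidcentre~ (array([0.5247, 0.2125, 0.1295]), [np.float64(0.0003383882215796422), np.float64(0.0003383882215796467)]) [0.5237 0.2134 0.13  ] [0.5248 0.2127 0.13  ]
red collar (array([ 0.4728, -0.299 ,  0.0905]), [np.float64(0.0021721095048367013), np.float64(0.0021721095048367017)]) [ 0.4669 -0.2886  0.094 ] [ 0.4734 -0.2962  0.094 ]
red end (array([ 0.473 , -0.295 ,  0.2178]), [np.float64(0.0019093333911447475), np.float64(0.0019093333911446202)]) [ 0.4727 -0.2944  0.216 ] [ 0.473  -0.3066  0.216 ]
black collar (array([ 0.5238, -0.3083,  0.092 ]), [np.float64(0.0005370515049222394), np.float64(0.0005370515049223192)]) [ 0.5209 -0.3036  0.094 ] [ 0.5238 -0.3049  0.094 ]
bamboo collar (array([ 0.4219, -0.284 ,  0.0907]), [np.float64(0.0013928174541722196), np.float64(0.0013928174541721953)]) [ 0.4175 -0.2757  0.094 ] [ 0.4225 -0.28    0.094 ]
ink scene base [0.5879 0.0583 0.    ] side [0.6036 0.0693 0.    ]
case TL [ 0.5181 -0.1542  0.07  ]
TR [ 0.3015 -0.1838  0.07  ]
BR [0.3005 0.079  0.07  ]
BL [0.5012 0.1011 0.07  ]
green near side [0.6267 0.1234 0.    ]
red base side [ 0.6078 -0.0514  0.    ] [ 0.5986 -0.047   0.    ]
drawer [ 0.6532 -0.101   0.12  ]
blade tip [0.1794 0.1404 0.03  ]
hinge [0.4826 0.3171 0.03  ]
```

```bash
python3 - <<'E'
from h import *
np.set_printoptions(precision=3,suppress=True)
for l,uv in [("side white L",(215,300)),("green base",(239.5,278)),("paper corner",(270,328)),("paper top",(200,312)),("mat corner",(222,283)),("mat TR",(226,221)),("right",(325,290)),("right2",(350,280))]: print(l,plane("side",uv,0))
for l,uv in [("scene btw",(250,270)),("scene table front",(245,295)),("mat corner",(186,243)),("case left corner",(258,262)),("case front bot",(340,292)),("redlid",(279,327)),("tape",(316,312)),("mat r",(256,212))]: print(l,plane("scene",uv,0))
print("handle tip",tri(ray("scene",(255,320)),ray("side",(443,282))))
print("case corner top near", tri(ray("scene",(259,252)),ray("side",(294,247))),tri(ray("scene",(342,279)),ray("side",(380,246))),tri(ray("scene",(332,203)),ray("side",(289,197))))
print("ink nozzle",tri(ray("scene",(240,203)),ray("side",(251,222))),"red",tri(ray("scene",(266,201)),ray("side",(254.5,209))))
def big(src,dst,x,y,w,h):
    crop(src,dst,x,y,w,h,4)
crop("pics/scene0.png","pics/c3.png",150,190,200,150,4)
crop("pics/side0.png","pics/c4.png",200,200,200,150,4)
E
```

```text
side white L [0.668 0.218 0.   ]
green base [0.625 0.138 0.   ]
paper corner [0.541 0.288 0.   ]
paper top [0.692 0.257 0.   ]
mat corner [0.663 0.16  0.   ]
mat TR [ 0.702 -0.12   0.   ]
right [0.426 0.163 0.   ]
right2 [0.367 0.122 0.   ]
scene btw [0.494 0.114 0.   ]
scene table front [0.441 0.178 0.   ]
mat corner [0.693 0.157 0.   ]
case left corner [0.501 0.079 0.   ]
case front bot [0.3   0.026 0.   ]
redlid [0.328 0.191 0.   ]
tape [0.301 0.109 0.   ]
mat r [ 0.673 -0.08   0.   ]
handle tip (array([0.255, 0.324, 0.17 ]), [np.float64(0.0016329788913887827), np.float64(0.0016329788913887798)])
case corner top near (array([0.496, 0.078, 0.044]), [np.float64(0.009322258284548657), np.float64(0.00932225828454873)]) (array([0.291, 0.038, 0.046]), [np.float64(0.002537510355344772), np.float64(0.002537510355344827)]) (array([ 0.52 , -0.244,  0.024]), [np.float64(4.713835723558324e-05), np.float64(4.713835723561499e-05)])
ink nozzle (array([0.608, 0.039, 0.101]), [np.float64(0.004670383210873434), np.float64(0.004670383210873444)]) red (array([ 0.608, -0.058,  0.076]), [np.float64(0.0031042944341474876), np.float64(0.0031042944341473787)])
```

View pics/c3.png

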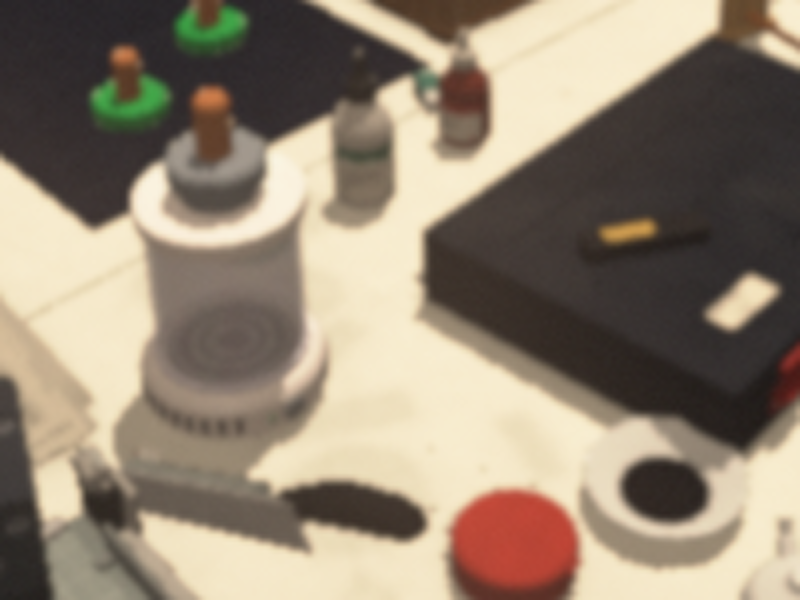

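View pics/c4.png

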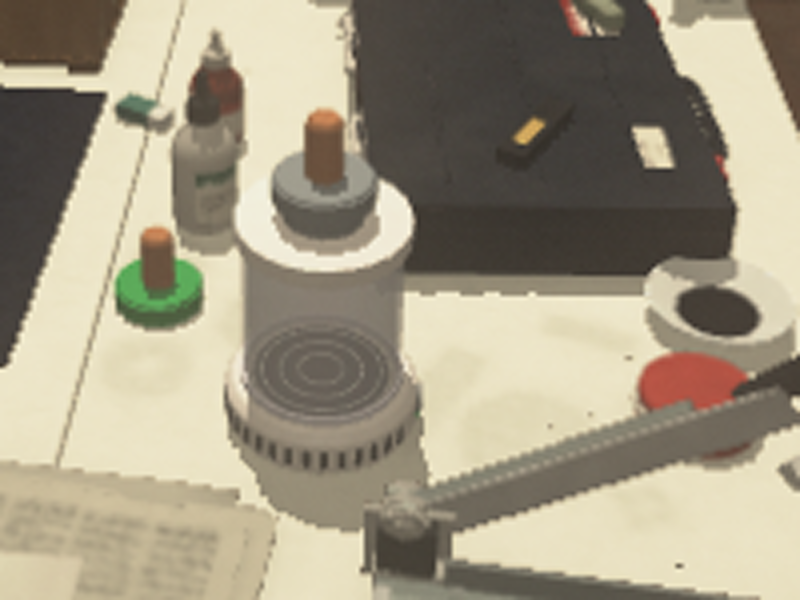

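Positions found: dryer axis about (0.525, 0.2125), red brush about (0.473, -0.296), and the rack row tilted about -13°. The cap goes on bare table at about (0.405, 0.16). The trimmer's raised arm (top about 0.17 m) lies in front of the dryer, so I stay above it.

```bash
python3 -m crank '[[1,0.04,-0.05,0.02,0.1],[1,0.055,-0.07,0.02,0.1],[1,0.055,-0.074,0,0],[1,0.055,-0.074,0,0],[1,0.055,-0.074,0,0],[1,0.055,-0.074,0,0],[1,0.055,-0.074,0,0],[1,0.055,-0.074,0,0]]' 20
```

```text
clock: 0.82
position: [0.4306, 0.3411, 0.2597]
ee_rot: [-0.344, -3.123, 0.0]
force: [0.9, 0.8, 0.3]
width: 1.001
```

```bash
python3 -m crank '[[1,0.045,-0.061,0,0],[1,0.045,-0.061,0,0],[1,0.045,-0.061,0,0],[1,0.045,-0.061,0,0],[1,0.036,-0.05,0,0],[1,0.02,-0.027,0,0],[1,0,0,0,0],[1,0,0,0,0]]'; python3 - <<'E'
from h import *
L=[]
for n in ["scene","side","wrist"]:
    cv2.imwrite(f"pics/{n}1.png",arm.get_image(n)[:,:,::-1])
a=cv2.imread("pics/scene1.png")[150:300,130:280];b=cv2.imread("pics/side1.png")[150:300,210:360]
cv2.imwrite("pics/d1.png",cv2.resize(np.hstack([a,b]),None,fx=2.6,fy=2.6))
o=arm.observe();print(o["position"]); print(proj("wrist",(.525,.2125,.189)),proj("wrist",(.525,.2125,.155)))
E
```

```text
clock: 1.48
position: [0.5243, 0.214, 0.2595]
ee_rot: [-0.347, -3.122, 0.0]
force: [-0.6, -0.1, -1.0]
width: 1.002
[0.52338456 0.2159207  0.25959593]
[242.39755477 219.74992601] [243.08937467 204.16165205]
```

View pics/wrist1.png

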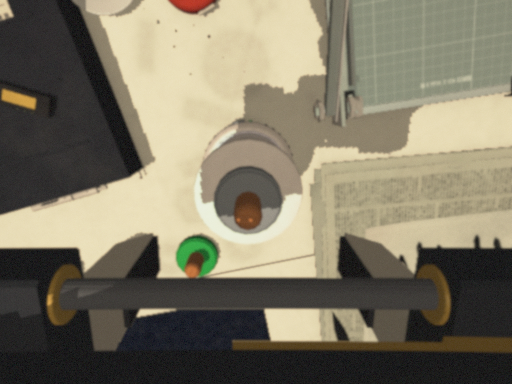

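View pics/d1.png

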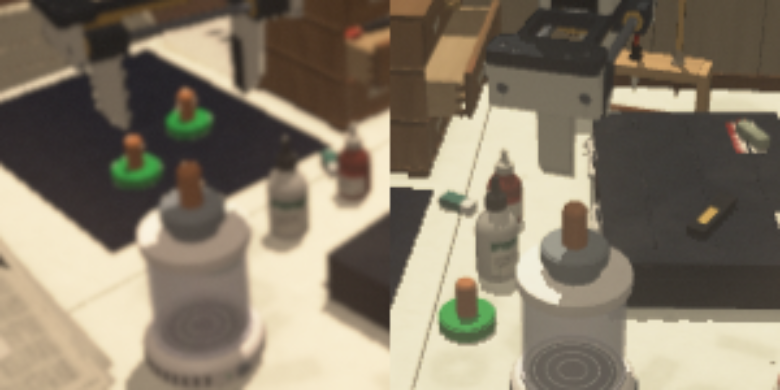

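Wrist view: the knob is at about (247,212), within 2–3 mm of the predicted position, and the jaws straddle it. Descending and gripping.

```bash
python3 -m crank '[[1,0,0,-0.04,0],[1,0,0,-0.05,0],[1,0,0,-0.05,0],[1,0,0,-0.04,0],[1,0,0,-0.024,0],[0.5,0,0,0,0],[0.1,0,0,0,0],[0.1,0,0,0,0]]' 15;  python3 -m crank '[[0.1,0,0,0,0],[0.1,0,0,0,0],[0.1,0,0,0,0],[0.1,0,0,0,0],[0.1,0,0,0,0],[0.1,0,0,0,0],[0.1,0,0,0,0],[0.1,0,0,0,0]]'; python3 - <<'E'
from h import *
for n in ["scene","side","wrist"]:
    cv2.imwrite(f"pics/{n}2.png",arm.get_image(n)[:,:,::-1])
a=cv2.imread("pics/scene2.png")[150:300,130:280];b=cv2.imread("pics/side2.png")[150:300,210:360]
cv2.imwrite("pics/d2.png",cv2.resize(np.hstack([a,b]),None,fx=2.6,fy=2.6))
E
```

```text
clock: 2.3
position: [0.5247, 0.2151, 0.1792]
ee_rot: [0.343, 3.122, 0.001]
force: [0.2, 0.5, 1.0]
width: 0.831
clock: 2.97
position: [0.5243, 0.2144, 0.1781]
ee_rot: [-0.344, -3.123, 0.0]
force: [-0.3, 0.3, -0.0]
width: 0.248
```

View pics/d2.png

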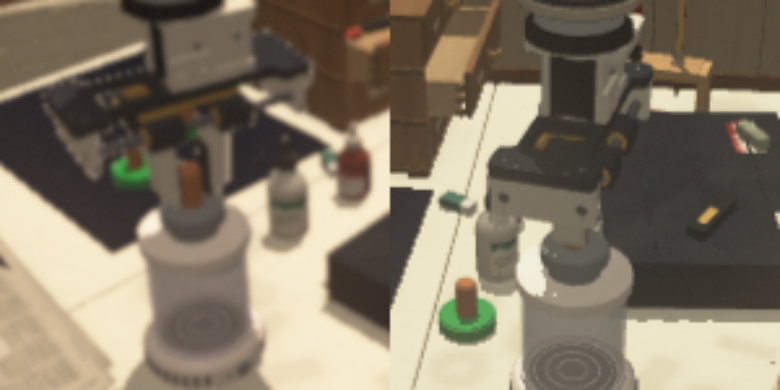

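View pics/wrist2.png

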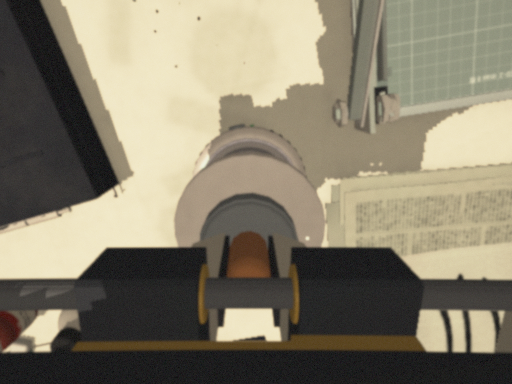

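```bash
python3 -m crank '[[0.1,0,0,0,0],[0.1,0,0,0,0],[0.1,0,0,0,0],[0.1,0,0,0.02,0],[0.1,0,0,0.03,0],[0.1,0,0,0.04,0],[0.1,0,0,0.04,0],[0.1,0,0,0.02,0]]'; python3 - <<'E'
from h import *
for n in ["scene","side"]:
    cv2.imwrite(f"pics/{n}3.png",arm.get_image(n)[:,:,::-1])
a=cv2.imread("pics/scene3.png")[150:300,130:280];b=cv2.imread("pics/side3.png")[150:300,210:360]
cv2.imwrite("pics/d3.png",cv2.resize(np.hstack([a,b]),None,fx=2.6,fy=2.6))
E
```

```text
clock: 3.78
position: [0.5249, 0.2147, 0.2405]
ee_rot: [0.344, 3.121, 0.002]
force: [0.2, -0.6, -1.0]
width: 0.213
```

View pics/d3.png

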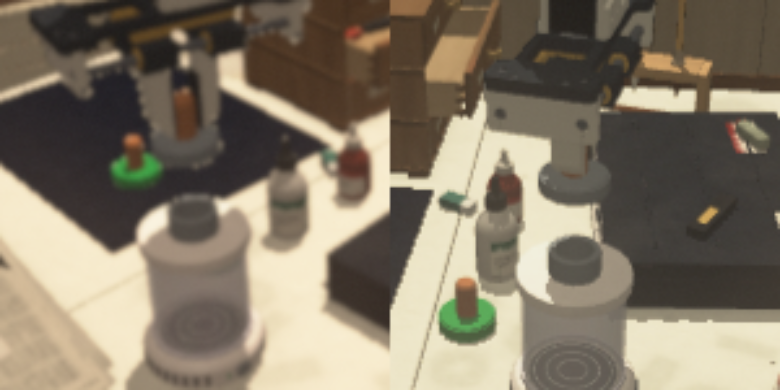

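The cap is lifted and the open sleeve is visible below it. Carrying it to the placing spot.

```bash
python3 -m crank '[[0.1,-0.03,-0.014,0,0],[0.1,-0.05,-0.023,0,0],[0.1,-0.06,-0.027,0,0],[0.1,-0.06,-0.027,0,0],[0.1,-0.06,-0.027,0,0],[0.1,-0.04,-0.018,-0.03,0],[0.1,0,0,-0.06,0],[0.1,0,0,-0.06,0]]'; python3 -m crank '[[0.1,0,0,-0.06,0],[0.1,0,0,-0.06,0],[0.1,0,0,-0.06,0],[0.1,0,0,-0.05,0],[0.1,0,0,-0.04,0],[0.1,0,0,-0.03,0],[0.1,0,0,-0.01,0],[0.1,0,0,0,0]]';  python3 - <<'E'
from h import *
for n in ["scene","side"]:
    cv2.imwrite(f"pics/{n}4.png",arm.get_image(n)[:,:,::-1])
a=cv2.imread("pics/scene4.png")[200:350,170:320];b=cv2.imread("pics/side4.png")[200:350,240:390]
cv2.imwrite("pics/d4.png",cv2.resize(np.hstack([a,b]),None,fx=2.6,fy=2.6))
E
```

```text
clock: 4.55
position: [0.4035, 0.1597, 0.1777]
ee_rot: [0.344, 3.122, 0.002]
force: [0.7, -0.4, -0.8]
width: 0.214
clock: 5.22
position: [0.4033, 0.1595, 0.053]
ee_rot: [-0.344, -3.12, 0.003]
force: [-0.5, -0.9, -0.8]
width: 0.214
```

View pics/d4.png

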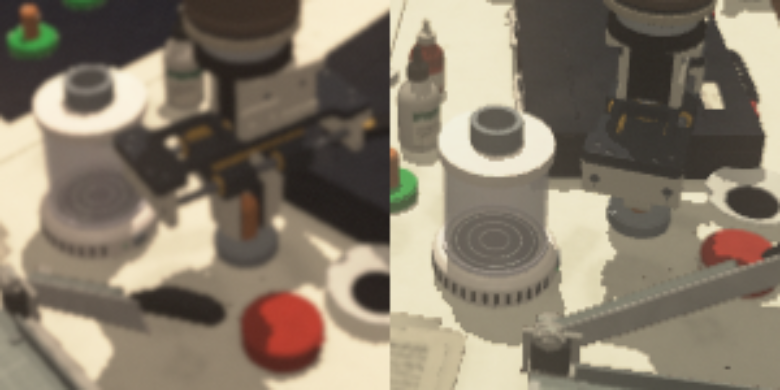

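```bash
python3 -m crank '[[0.1,0,0,-0.015,0],[0.1,0,0,-0.01,0],[0.1,0,0,-0.005,0],[0.1,0,0,-0.005,0],[0.1,0,0,-0.002,0],[0.1,0,0,0,0],[0.1,0,0,0,0],[0.1,0,0,0,0]]'
```

```text
clock: 5.98
position: [0.4044, 0.16, 0.0395]
ee_rot: [0.344, 3.123, 0.0]
force: [1.1, -0.5, -0.8]
width: 0.211
```

```bash
python3 -m crank '[[0.1,0,0,-0.003,0],[0.1,0,0,0,0],[0.1,0,0,-0.002,0],[0.1,0,0,0,0],[0.1,0,0,0,0],[0.1,0,0,0,0],[0.1,0,0,0,0],[0.1,0,0,0,0]]'
```

```text
clock: 6.65
position: [0.4043, 0.16, 0.0373]
ee_rot: [0.344, 3.123, 0.0]
force: [-0.2, -0.2, -0.9]
width: 0.216
```

```bash
python3 -m crank '[[0.1,0,0,-0.003,0],[0.1,0,0,0,0],[0.1,0,0,0,0],[0.3,0,0,0,0],[0.5,0,0,0,0],[0.6,0,0,0,0],[0.6,0,0,0,0],[0.6,0,0,0,0]]';  python3 - <<'E'
from h import *
for n in ["scene","side"]:
    cv2.imwrite(f"pics/{n}5.png",arm.get_image(n)[:,:,::-1])
a=cv2.imread("pics/scene5.png")[200:350,170:320];b=cv2.imread("pics/side5.png")[200:350,240:390]
cv2.imwrite("pics/d5.png",cv2.resize(np.hstack([a,b]),None,fx=2.6,fy=2.6))
print(arm.observe()["force"])
E
```

```text
clock: 7.32
position: [0.4043, 0.16, 0.0361]
ee_rot: [-0.344, -3.123, 0.0]
force: [0.4, -0.2, 0.6]
width: 0.526
[-0.5664616  -1.32843226 -0.84080143]
```

View pics/d5.png

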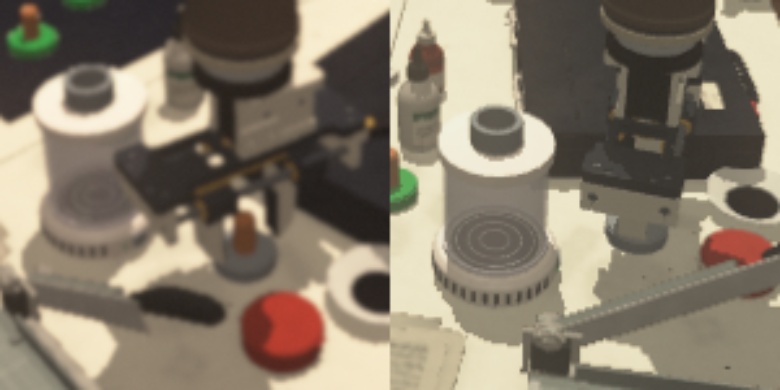

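The cap is let go and stands upright on the bare table. Raising, then moving toward the rack.

```bash
python3 -m crank '[[0.8,0,0,0.03,0],[0.8,0,0,0.06,0],[0.8,0,0,0.09,0],[0.8,0,0,0.09,0],[0.8,0,0,0.09,0],[0.8,0,0,0.09,0],[0.8,0,-0.03,0.09,0],[0.8,0.01,-0.06,0.07,0]]' 20; python3 -m crank '[[0.8,0.015,-0.08,0,0],[0.8,0.015,-0.09,0,0],[0.8,0.015,-0.09,0,0],[0.8,0.015,-0.09,0,0],[0.8,0.015,-0.09,0,0],[0.8,0.015,-0.09,0,0],[0.8,0.015,-0.09,0,0],[0.8,0.015,-0.09,0,0]]'; python3 - <<'E'
from h import *
for n in ["scene","side","wrist"]:
    cv2.imwrite(f"pics/{n}6.png",arm.get_image(n)[:,:,::-1])
a=cv2.imread("pics/scene6.png")[200:350,170:320];b=cv2.imread("pics/side6.png")[200:350,240:390]
cv2.imwrite("pics/d6.png",cv2.resize(np.hstack([a,b]),None,fx=2.6,fy=2.6))
E
```

```text
clock: 8.08
position: [0.408, 0.126, 0.283]
ee_rot: [0.337, 3.122, 0.004]
force: [2.1, -0.7, -0.6]
width: 0.802
clock: 8.75
position: [0.4561, -0.1617, 0.2802]
ee_rot: [0.344, 3.122, 0.0]
force: [0.2, -0.1, -0.5]
width: 0.798
```

View pics/d6.png

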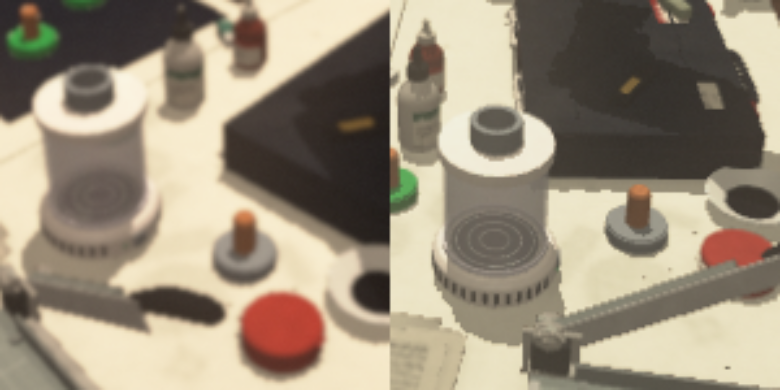

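View pics/wrist6.png

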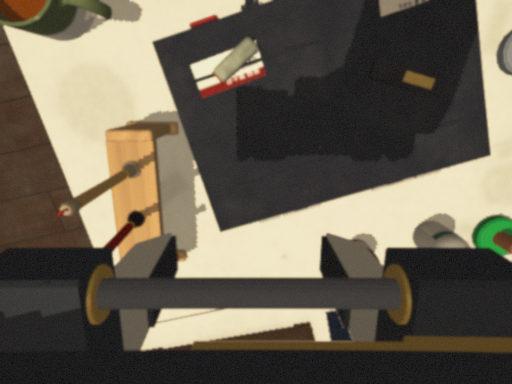

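Wrist view: the cap is fine, bamboo collar at (130,170), red collar at (137,219), and the row runs perpendicular to the jaws. Localising.

```bash
crop() { :; }; python3 - <<'E'
from h import *
np.set_printoptions(precision=4,suppress=True)
for uv in [(137,218.5),(130,170)]: print(plane("wrist",uv,.096))
print(arm.observe()["position"])
# sleeve mouth ring ellipse centre: scene & side
print(proj("scene",(.525,.2125,.15)),proj("side",(.525,.2125,.15)))
print(proj("wrist",(.473,-.297,.216)))
crop("pics/wrist6.png","pics/w6.png",50,120,150,140,5)
E
```

```text
[ 0.4728 -0.2829  0.096 ]
[ 0.4231 -0.2735  0.096 ]
[ 0.4559 -0.1629  0.28  ]
[203.3678 228.6476] [281.0316 244.6997]
[ 60.6067 284.6962]
```

View pics/w6.png

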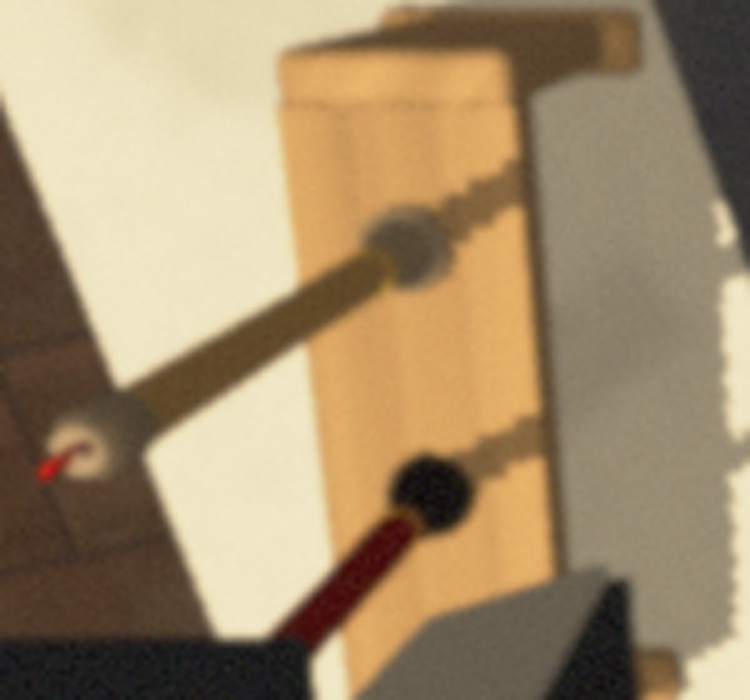

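```bash
python3 -m crank '[[0.8,0.015,-0.07,0,0],[0.8,0.015,-0.07,0,0],[0.8,0.01,-0.06,0,0],[0.8,0,-0.05,0,0],[0.8,0,-0.03,0,0],[0.8,0,-0.02,0,0],[0.8,0,0,0,0],[0.8,0,0,0,0]]'; python3 - <<'E'
from h import *
np.set_printoptions(precision=4,suppress=True)
print(plane("wrist",(0,0),.2)[:0])
for n in ["scene","side","wrist"]:
    cv2.imwrite(f"pics/{n}7.png",arm.get_image(n)[:,:,::-1])
a=cv2.imread("pics/scene7.png")[80:230,300:450];b=cv2.imread("pics/side7.png")[70:220,230:380]
cv2.imwrite("pics/d7.png",cv2.resize(np.hstack([a,b]),None,fx=2.6,fy=2.6))
E
```

```text
clock: 9.57
position: [0.4724, -0.2788, 0.2799]
ee_rot: [-0.343, -3.122, -0.001]
force: [0.6, 0.7, -0.1]
width: 0.797
[]
```

View pics/d7.png

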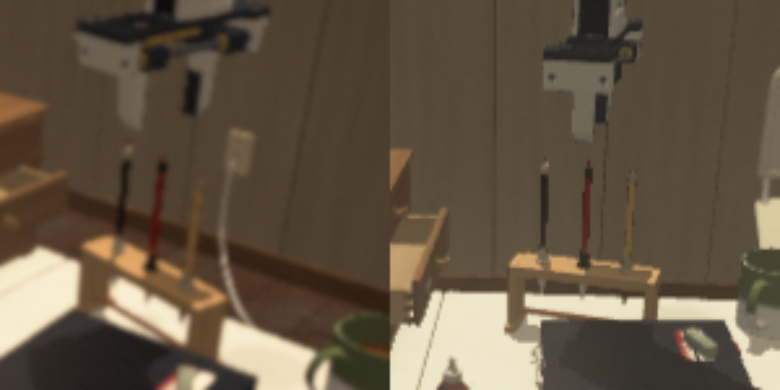

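View pics/wrist7.png

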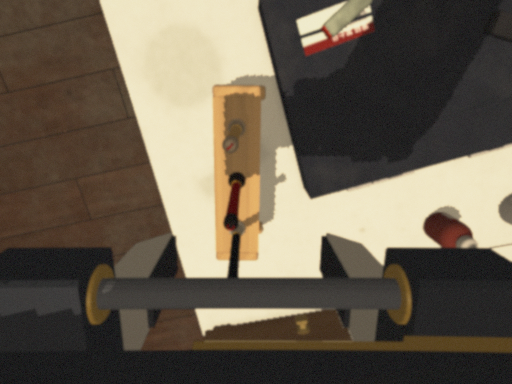

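```bash
python3 - <<'E'
from h import *
np.set_printoptions(precision=4,suppress=True)
im=cv2.imread("pics/wrist7.png")
cv2.imwrite("pics/w7.png",cv2.resize(im[70:250,190:290],None,fx=3.3,fy=3.3,interpolation=cv2.INTER_CUBIC))
print(plane("wrist",(236.5,180),.096),plane("wrist",(231,220),.216),plane("wrist",(235,127),.096),plane("wrist",(230,145),.216))
print(arm.observe()["position"])
for y in(-.283,-.287): print(proj("wrist",(.473,y,.216)),proj("wrist",(.473,y,.096)))
print(arm.get_calibration("wrist")["extrinsics"])
E
```

```text
[ 0.4731 -0.2894  0.096 ] [ 0.4705 -0.2885  0.216 ] [ 0.4225 -0.279   0.096 ] [ 0.4231 -0.2778  0.216 ]
[ 0.4726 -0.2785  0.2801]
[240.0922 221.8249] [242.7154 178.5277]
[234.1042 223.0799] [238.7869 179.3807]
[[ 0.2171  0.9355  0.2788  0.3976]
 [ 0.9761 -0.2086 -0.0602 -0.2611]
 [ 0.0018  0.2853 -0.9584  0.4212]
 [ 0.      0.      0.      1.    ]]
```

View pics/w7.png

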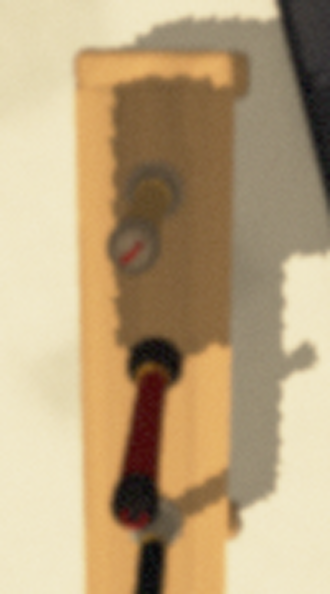

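```bash
python3 -m crank '[[0.8,0,-0.015,0,0],[0.8,0,-0.011,0,0],[0.8,0,0,-0.03,0],[0.8,0,0,-0.03,0],[0.8,0,0,-0.03,0],[0.8,0,0,-0.02,0],[0.8,0,0,0,0],[0.8,0,0,0,0]]'; python3 - <<'E'
from h import *
np.set_printoptions(precision=4,suppress=True)
for n in ["scene","side","wrist"]:
    cv2.imwrite(f"pics/{n}8.png",arm.get_image(n)[:,:,::-1])
a=cv2.imread("pics/scene8.png")[80:230,300:450];b=cv2.imread("pics/side8.png")[70:220,230:380]
cv2.imwrite("pics/d8.png",cv2.resize(np.hstack([a,b]),None,fx=2.6,fy=2.6))
print(proj("wrist",(.472,-.289,.216)))
E
```

```text
clock: 10.38
position: [0.4722, -0.2905, 0.2361]
ee_rot: [-0.344, -3.122, -0.0]
force: [-0.0, -0.1, 0.5]
width: 0.803
[249.4704 247.0247]
```

View pics/d8.png

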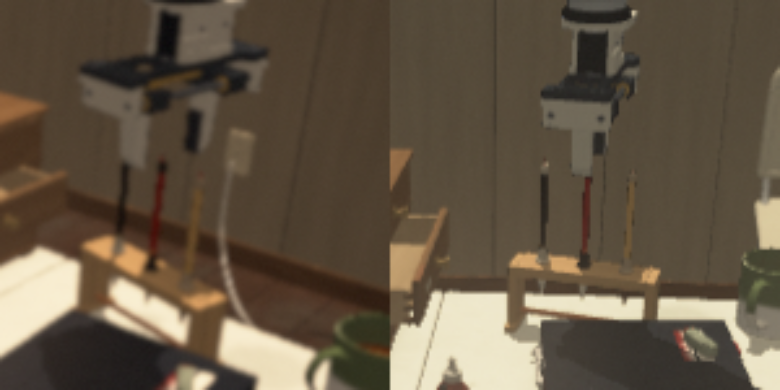

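View pics/wrist8.png

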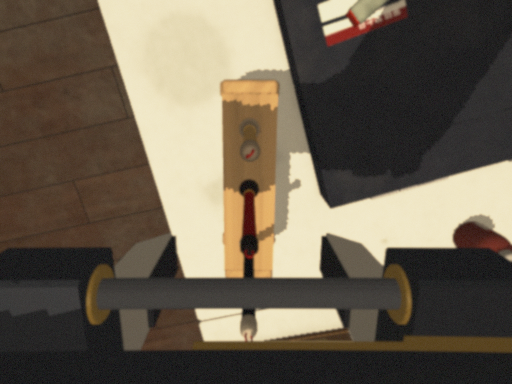

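The brush is centred at u≈249 between the jaws. Descending and closing.

```bash
python3 -m crank '[[0.8,0,0,-0.03,0],[0.8,0,0,-0.04,0],[0.8,0,0,-0.04,0],[0.8,0,0,-0.025,0],[0.4,0,0,0,0],[0.2,0,0,0,0],[0.2,0,0,0,0],[0.2,0,0,0,0]]' 20; python3 -m crank '[[0.2,0,0,0,0],[0.2,0,0,0,0],[0.2,0,0,0,0],[0.1,0,0,0,0],[0.0,0,0,0,0],[0.0,0,0,0,0],[0.0,0,0,0,0],[0.0,0,0,0,0]]'; python3 - <<'E'
from h import *
np.set_printoptions(precision=4,suppress=True)
for n in ["scene","side","wrist"]:
    cv2.imwrite(f"pics/{n}9.png",arm.get_image(n)[:,:,::-1])
a=cv2.imread("pics/scene9.png")[80:230,300:450];b=cv2.imread("pics/side9.png")[70:220,230:380]
cv2.imwrite("pics/d9.png",cv2.resize(np.hstack([a,b]),None,fx=2.6,fy=2.6))
E
```

```text
clock: 11.2
position: [0.4728, -0.2908, 0.1832]
ee_rot: [0.344, 3.121, -0.001]
force: [-0.5, -0.3, 0.2]
width: 0.557
clock: 11.87
position: [0.4723, -0.2904, 0.1821]
ee_rot: [-0.344, -3.123, 0.0]
force: [0.2, 0.8, -0.3]
width: 0.098
```

View pics/d9.png

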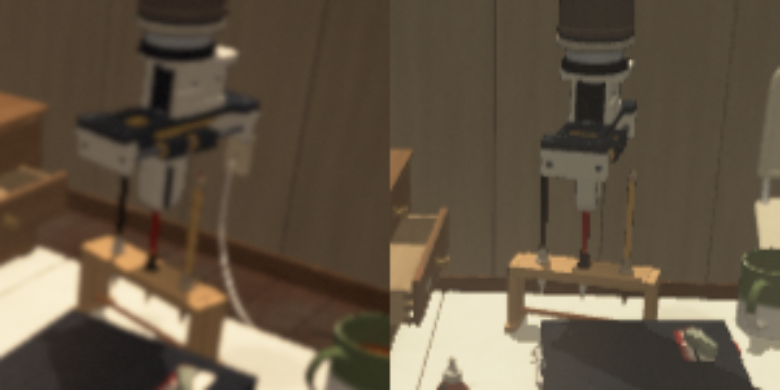

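Width reads 9 mm, so the handle is gripped. Lifting straight up.

```bash
python3 -m crank '[[0,0,0,0,0],[0,0,0,0.01,0],[0,0,0,0.03,0],[0,0,0,0.05,0],[0,0,0,0.06,0],[0,0,0,0.06,0],[0,0,0,0.06,0],[0,0,0,0.06,0]]' ; python3 - <<'E'
from h import *
np.set_printoptions(precision=4,suppress=True)
for n in ["scene","side","wrist"]:
    cv2.imwrite(f"pics/{n}10.png",arm.get_image(n)[:,:,::-1])
a=cv2.imread("pics/scene10.png")[80:230,300:450];b=cv2.imread("pics/side10.png")[70:220,230:380]
cv2.imwrite("pics/d10.png",cv2.resize(np.hstack([a,b]),None,fx=2.6,fy=2.6))
E
```

```text
clock: 12.68
position: [0.472, -0.2904, 0.3156]
ee_rot: [-0.344, -3.123, -0.0]
force: [0.8, 0.4, -0.8]
width: 0.096
```

View pics/d10.png

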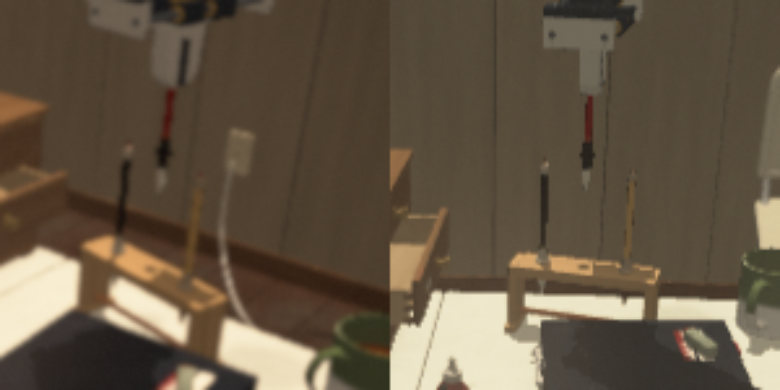

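View pics/wrist10.png

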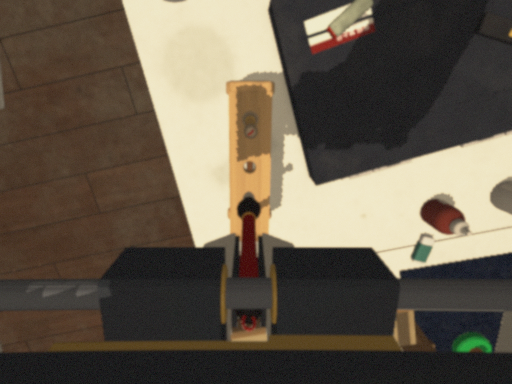

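The brush is up with its tip at about 0.17 m, and the others stay in place. Traversing to above the dryer.

```bash
python3 -m crank '[[0,0.003,0.03,0.01,0],[0,0.006,0.06,0.02,0],[0,0.009,0.085,0.02,0],[0,0.009,0.09,0,0],[0,0.01,0.09,0,0],[0,0.01,0.09,0,0],[0,0.01,0.09,0,0],[0,0.01,0.09,0,0]]'; python3 -m crank '[[0,0.01,0.09,0,0],[0,0.01,0.09,0,0],[0,0.01,0.09,0,0],[0,0.01,0.09,0,0],[0,0.01,0.085,0,0],[0,0.009,0.08,0,0],[0,0.004,0.06,0,0],[0,0.002,0.05,0,0]]'; python3 -m crank '[[0,0,0,0,0],[0,0,0,0,0],[0,0,0,0,0],[0,0,0,0,0],[0,0,0,0,0],[0,0,0,0,0],[0,0,0,0,0],[0,0,0,0,0]]'; python3 - <<'E'
from h import *
np.set_printoptions(precision=4,suppress=True)
for n in ["scene","side","wrist"]:
    cv2.imwrite(f"pics/{n}11.png",arm.get_image(n)[:,:,::-1])
a=cv2.imread("pics/scene11.png")[150:300,130:280];b=cv2.imread("pics/side11.png")[150:300,210:360]
cv2.imwrite("pics/d11.png",cv2.resize(np.hstack([a,b]),None,fx=2.6,fy=2.6))
E
```

```text
clock: 13.5
position: [0.4983, -0.0386, 0.3332]
ee_rot: [-0.344, -3.121, 0.0]
force: [0.9, 0.3, -0.0]
width: 0.095
clock: 14.17
position: [0.5243, 0.2162, 0.3326]
ee_rot: [-0.34, -3.121, 0.001]
force: [-0.5, -0.9, 0.0]
width: 0.098
clock: 14.83
position: [0.5251, 0.2133, 0.3343]
ee_rot: [0.345, 3.122, 0.0]
force: [-0.2, -0.1, -0.3]
width: 0.097
```

View pics/d11.png

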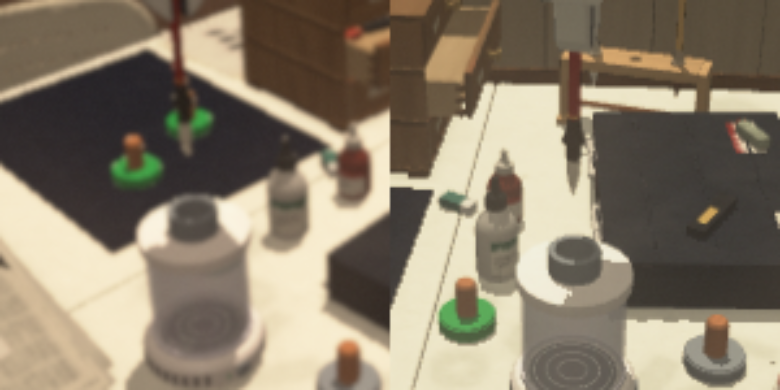

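View pics/wrist11.png

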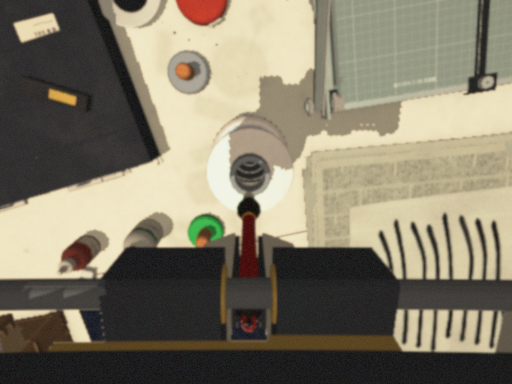

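```bash
python3 - <<'E'
from h import *
np.set_printoptions(precision=4,suppress=True)
for n,x,y,w,h in [("scene",180,150,60,110),("side",255,150,60,110)]:
    im=cv2.imread(f"pics/{n}11.png")
    cv2.imwrite(f"pics/e_{n}.png",cv2.resize(im[y:y+h,x:x+w],None,fx=6,fy=5.4,interpolation=cv2.INTER_CUBIC) if 0 else cv2.resize(im[y:y+h,x:x+w],None,fx=5.4,fy=5.4,interpolation=cv2.INTER_CUBIC))
a=cv2.imread("pics/e_scene.png");b=cv2.imread("pics/e_side.png");cv2.imwrite("pics/e11.png",np.hstack([a,b]))
im=cv2.imread("pics/wrist11.png");cv2.imwrite("pics/f11.png",cv2.resize(im[110:260,190:310],None,fx=4,fy=4,interpolation=cv2.INTER_CUBIC))
for n in ["scene","side","wrist"]:
    print(n,[proj(n,(.525,.2135,z)) for z in (.15,.19,.24,.28)])
E
```

```text
scene [array([202.9836, 228.8404]), array([201.3808, 212.4296]), array([199.2614, 190.8168]), array([197.4648, 172.5704])]
side [array([281.008 , 244.9802]), array([281.3008, 227.928 ]), array([281.6924, 205.4841]), array([282.0283, 186.5445])]
wrist [array([247.1534, 177.0536]), array([247.0484, 187.5714]), array([246.8714, 205.2995]), array([246.6709, 225.3394])]
```

View pics/e11.png

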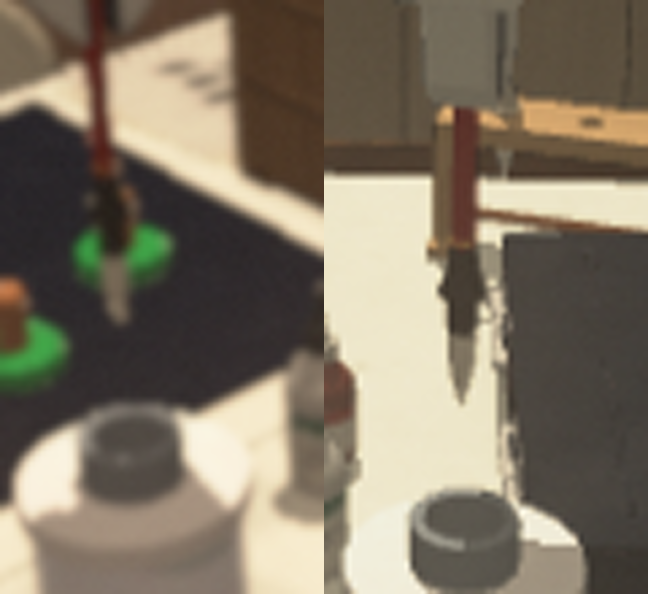

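View pics/f11.png

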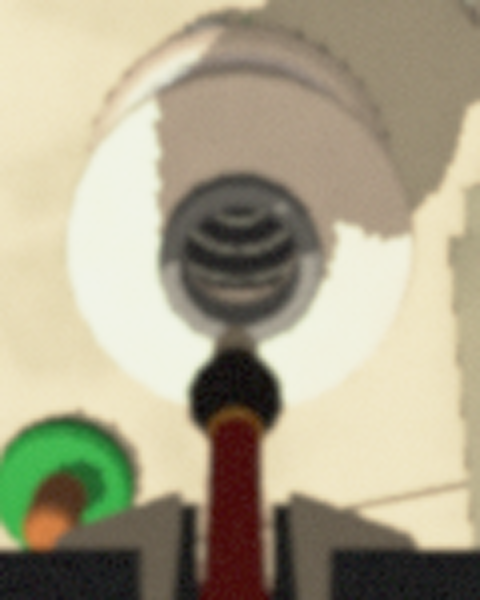

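```bash
python3 - <<'E'
from h import *
np.set_printoptions(precision=4,suppress=True)
print("mouth wrist",plane("wrist",(250.2,173),.15),"tip wrist",plane("wrist",(249.2,192.5),.196))
print("collar wrist",plane("wrist",(248.5,208),.244))
print("mouth scene,side",plane("scene",(204.4,230.9),.15),plane("side",(281.3,245.7),.15),tri(ray("scene",(204.4,230.9)),ray("side",(281.3,245.7))))
print("tip scene,side",plane("scene",(202.2,209.6),.196),plane("side",(280.4,224.4),.196),tri(ray("scene",(202.2,209.6)),ray("side",(280.4,224.4))))
# collar
s=(180+112/5.4,150+222/5.4); d=(255+(462-324)/5.4,150+284/5.4)
print("collar",s,d,plane("scene",s,.244),plane("side",d,.244),tri(ray("scene",s),ray("side",d)))
s=(180+95/5.4,150+35/5.4); d=(255+(465-324)/5.4,150+112/5.4)
print("up",tri(ray("side",d),ray("scene",s)))
print(arm.observe()["position"])
E
```

```text
mouth wrist [0.5217 0.2173 0.15  ] tip wrist [0.5281 0.2147 0.196 ]
collar wrist [0.526  0.2145 0.244 ]
mouth scene,side [0.5168 0.2161 0.15  ] [0.5243 0.216  0.15  ] (array([0.5242, 0.2106, 0.1451]), [np.float64(0.001080292973862355), np.float64(0.00108029297386251)])
tip scene,side [0.5244 0.2113 0.196 ] [0.527  0.2103 0.196 ] (array([0.5269, 0.2094, 0.1948]), [np.float64(0.000582364216060016), np.float64(0.0005823642160600316)])
collar (200.74074074074073, 191.11111111111111) (280.55555555555554, 202.59259259259258) [0.5156 0.2165 0.244 ] [0.5274 0.2095 0.244 ] (array([0.5268, 0.208 , 0.2399]), [np.float64(0.003004674641849794), np.float64(0.0030046746418496795)])
up (array([0.5276, 0.2081, 0.3104]), [np.float64(0.0008102678161933685), np.float64(0.0008102678161934112)])
[0.5251 0.2135 0.3342]
```

The views agree that the mouth is about 3–5 mm to -x and +y of the tip. I'll shift by part of that, lower to just above the mouth and remeasure there.

```bash
python3 -m crank '[[0,-0.004,0.004,0,0],[0,-0.004,0.004,0,0],[0,0,0,-0.03,0],[0,0,0,-0.03,0],[0,0,0,-0.02,0],[0,0,0,0,0],[0,0,0,0,0],[0,0,0,0,0]]'; python3 - <<'E'
from h import *
np.set_printoptions(precision=4,suppress=True)
for n in ["scene","side","wrist"]:
    cv2.imwrite(f"pics/{n}12.png",arm.get_image(n)[:,:,::-1])
L=[]
for n,x,y,w,h in [("scene",180,185,50,70),("side",258,195,50,70)]:
    im=cv2.imread(f"pics/{n}12.png"); L.append(cv2.resize(im[y:y+h,x:x+w],None,fx=8,fy=8,interpolation=cv2.INTER_CUBIC))
cv2.imwrite("pics/e12.png",np.hstack(L))
im=cv2.imread("pics/wrist12.png");cv2.imwrite("pics/f12.png",cv2.resize(im[130:250,190:310],None,fx=5,fy=5,interpolation=cv2.INTER_CUBIC))
E
```

```text
clock: 15.65
position: [0.5221, 0.217, 0.3027]
ee_rot: [0.344, 3.122, 0.001]
force: [-0.5, -0.2, -0.3]
width: 0.093
```

View pics/e12.png

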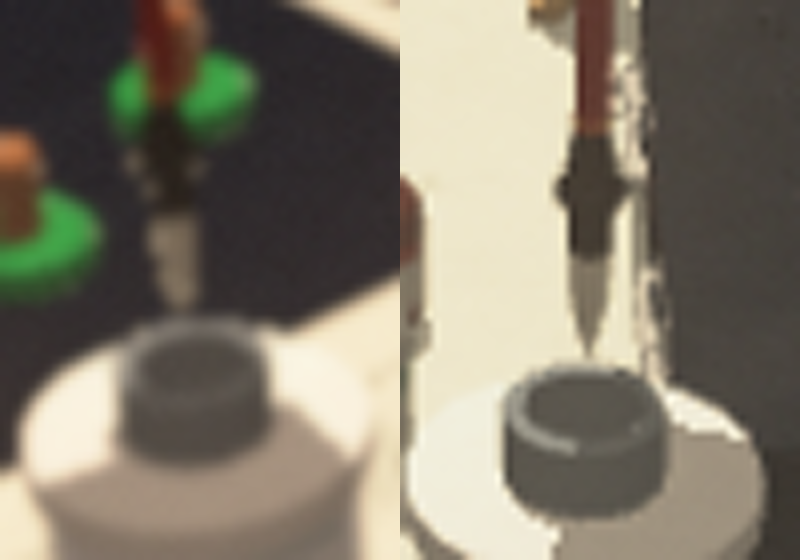

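View pics/f12.png

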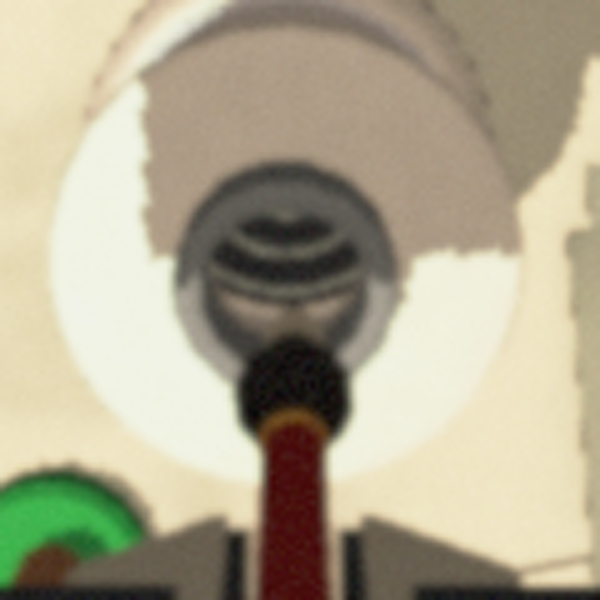

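```bash
python3 - <<'E'
from h import *
np.set_printoptions(precision=4,suppress=True)
print("mouth wrist",plane("wrist",(247.6,182.5),.15),"collar",plane("wrist",(249,208.6),.213))
print("lid outer wrist",plane("wrist",(190+285/5,130+255/5),.13))
p=arm.observe()["position"];print(p)
print("grip axis proj of TCP", proj("wrist",p+[0,0,.0]),proj("wrist",p-[0,0,.09]))
s=(180+194/8,185+357/8);d=(258+185/8,195+408/8)
print("mouth",plane("scene",s,.15),plane("side",d,.15))
s=(180+180/8,185+308/8);d=(258+188/8,195+357/8)
print("tip",plane("scene",s,.1647),plane("side",d,.1647))
E
```

```text
mouth wrist [0.52  0.218 0.15 ] collar [0.5235 0.2182 0.213 ]
lid outer wrist [0.5234 0.2166 0.13  ]
[0.5222 0.2169 0.3028]
grip axis proj of TCP [246.3267 268.3469] [246.8312 207.1364]
mouth [0.5208 0.2134 0.15  ] [0.5246 0.2171 0.15  ]
tip [0.523  0.2148 0.1647] [0.5241 0.2164 0.1647]
```

Estimates now agree to within about 2 mm. I'll nudge -1 mm in x and lower so the hair enters the mouth, then compare brush and ring at the same height.

```bash
python3 -m crank '[[0,-0.0025,0,0,0],[0,0,0,-0.02,0],[0,0,0,-0.025,0],[0,0,0,-0.025,0],[0,0,0,-0.015,0],[0,0,0,0,0],[0,0,0,0,0],[0,0,0,0,0]]'; python3 - <<'E'
from h import *
np.set_printoptions(precision=4,suppress=True)
for n in ["scene","side","wrist"]:
    cv2.imwrite(f"pics/{n}13.png",arm.get_image(n)[:,:,::-1])
L=[]
for n,x,y,w,h in [("scene",180,185,50,70),("side",258,195,50,70)]:
    im=cv2.imread(f"pics/{n}13.png"); L.append(cv2.resize(im[y:y+h,x:x+w],None,fx=8,fy=8,interpolation=cv2.INTER_CUBIC))
cv2.imwrite("pics/e13.png",np.hstack(L))
im=cv2.imread("pics/wrist13.png");cv2.imwrite("pics/f13.png",cv2.resize(im[130:250,190:310],None,fx=5,fy=5,interpolation=cv2.INTER_CUBIC))
E
```

```text
clock: 16.47
position: [0.5211, 0.2168, 0.2683]
ee_rot: [0.344, 3.122, 0.0]
force: [0.9, -0.1, 0.2]
width: 0.094
```

View pics/e13.png

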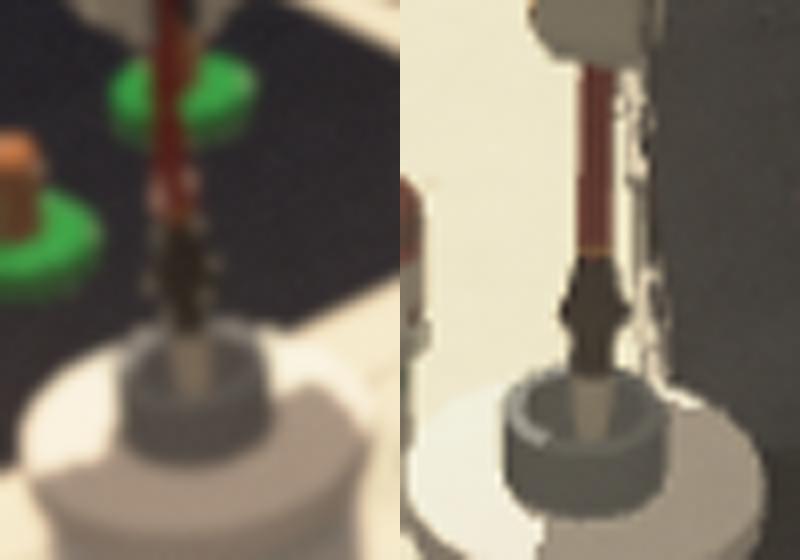

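View pics/f13.png

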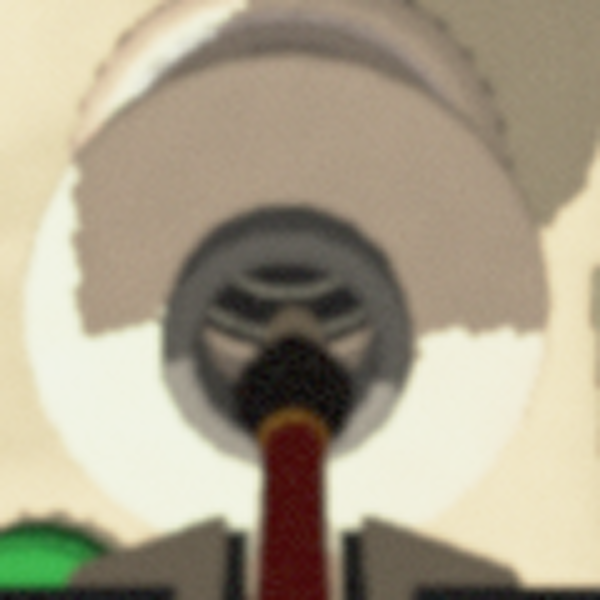

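```bash
python3 -m crank '[[0,0.004,-0.002,0,0],[0,0,0,-0.015,0],[0,0,0,-0.02,0],[0,0,0,-0.015,0],[0,0,0,0,0],[0,0,0,0,0],[0,0,0,0,0],[0,0,0,0,0]]'; python3 - <<'E'
from h import *
np.set_printoptions(precision=4,suppress=True)
for n in ["scene","side","wrist"]:
    cv2.imwrite(f"pics/{n}14.png",arm.get_image(n)[:,:,::-1])
L=[]
for n,x,y,w,h in [("scene",180,185,50,70),("side",258,195,50,70)]:
    im=cv2.imread(f"pics/{n}14.png"); L.append(cv2.resize(im[y:y+h,x:x+w],None,fx=8,fy=8,interpolation=cv2.INTER_CUBIC))
cv2.imwrite("pics/e14.png",np.hstack(L))
im=cv2.imread("pics/wrist14.png");cv2.imwrite("pics/f14.png",cv2.resize(im[130:250,190:310],None,fx=5,fy=5,interpolation=cv2.INTER_CUBIC))
E
```

```text
clock: 17.28
position: [0.5227, 0.2161, 0.2484]
ee_rot: [0.344, 3.122, 0.0]
force: [-0.8, 0.1, -0.6]
width: 0.098
```

View pics/e14.png

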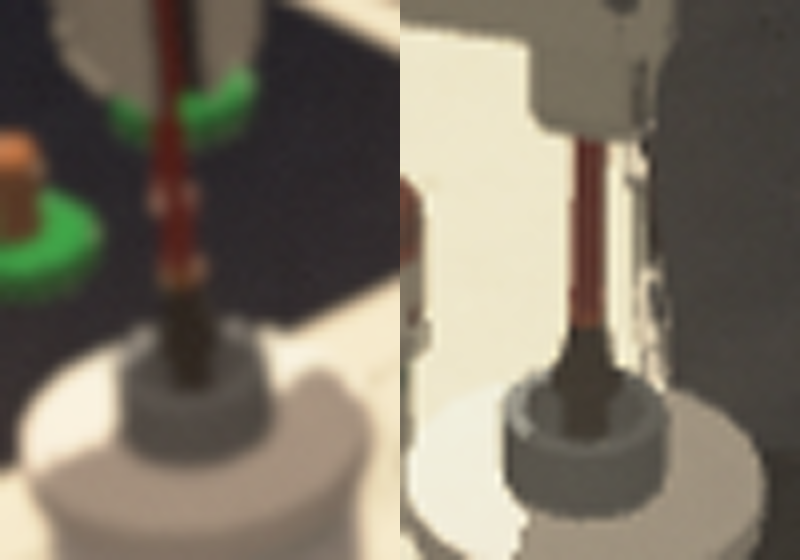

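View pics/f14.png

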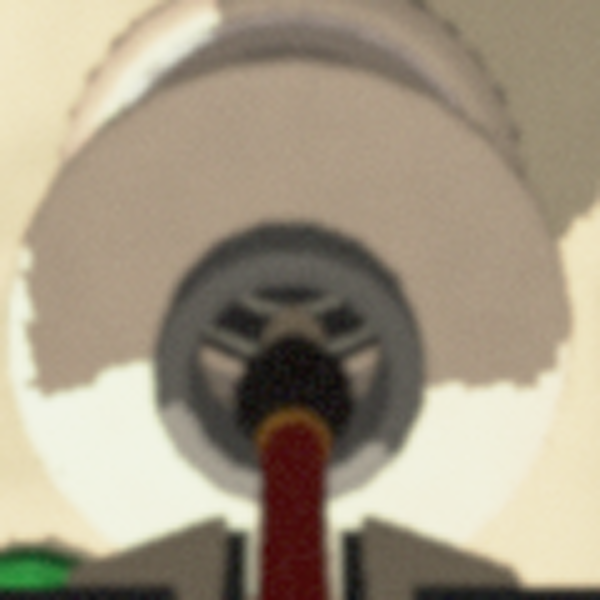

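Side view: brush centred in x to about 0.3 mm. Wrist view: about 0.6 mm to +y, and scene suggests slightly more. A small -1 mm y correction, then I lower gently.

```bash
python3 -m crank '[[0,-0.001,-0.0025,0,0],[0,0,0,-0.01,0],[0,0,0,-0.015,0],[0,0,0,-0.015,0],[0,0,0,0,0],[0,0,0,0,0],[0,0,0,0,0],[0,0,0,0,0]]'; python3 - <<'E'
from h import *
np.set_printoptions(precision=4,suppress=True)
for n in ["scene","side","wrist"]:
    cv2.imwrite(f"pics/{n}15.png",arm.get_image(n)[:,:,::-1])
L=[]
for n,x,y,w,h in [("scene",180,185,50,70),("side",258,195,50,70)]:
    im=cv2.imread(f"pics/{n}15.png"); L.append(cv2.resize(im[y:y+h,x:x+w],None,fx=8,fy=8,interpolation=cv2.INTER_CUBIC))
cv2.imwrite("pics/e15.png",np.hstack(L))
im=cv2.imread("pics/wrist15.png");cv2.imwrite("pics/f15.png",cv2.resize(im[130:250,190:310],None,fx=5,fy=5,interpolation=cv2.INTER_CUBIC))
E
```

```text
clock: 18.1
position: [0.5222, 0.2151, 0.2323]
ee_rot: [0.344, 3.122, 0.0]
force: [-0.3, -0.1, -0.1]
width: 0.099
```

View pics/e15.png

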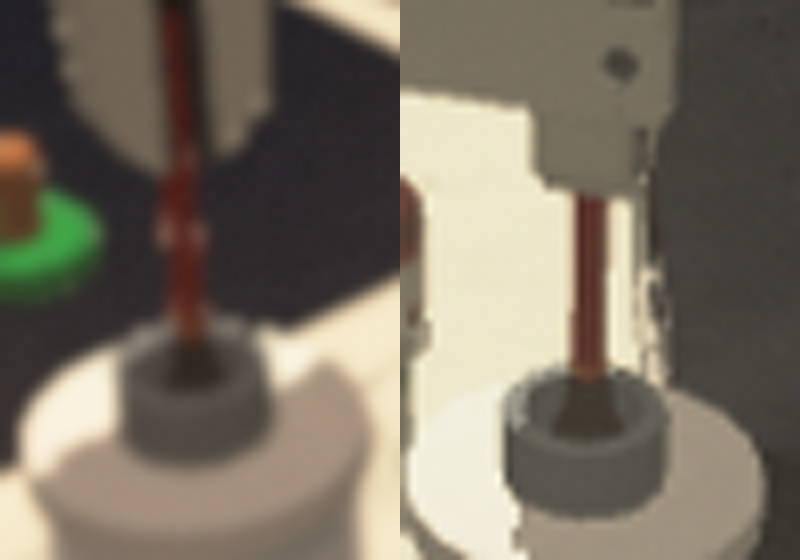

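View pics/f15.png

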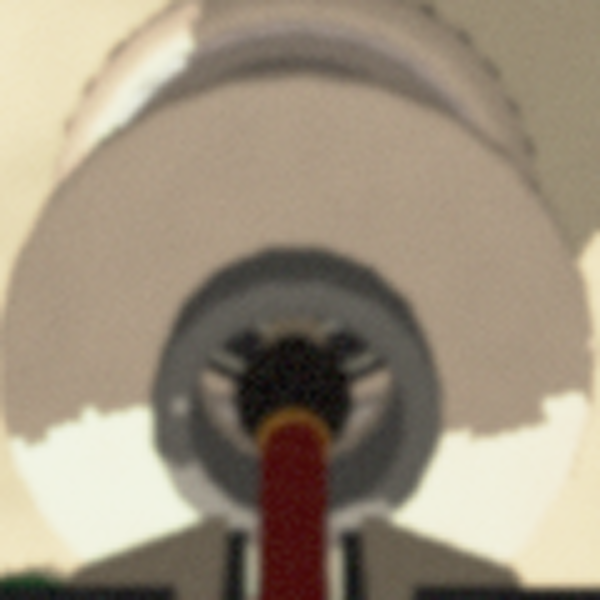

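Centred: wrist ring centre u≈296 against collar 295, and side agrees within 1 mm. No contact force. Lowering the rest.

```bash
python3 -m crank '[[0,0,0,-0.01,0],[0,0,0,-0.02,0],[0,0,0,-0.02,0],[0,0,0,-0.02,0],[0,0,0,-0.02,0],[0,0,0,-0.015,0],[0,0,0,0,0],[0,0,0,0,0]]'; python3 - <<'E'
from h import *
np.set_printoptions(precision=4,suppress=True)
for n in ["scene","side","wrist"]:
    cv2.imwrite(f"pics/{n}16.png",arm.get_image(n)[:,:,::-1])
L=[]
for n,x,y,w,h in [("scene",170,210,80,95),("side",240,210,80,95)]:
    im=cv2.imread(f"pics/{n}16.png"); L.append(cv2.resize(im[y:y+h,x:x+w],None,fx=5,fy=5,interpolation=cv2.INTER_CUBIC))
cv2.imwrite("pics/e16.png",np.hstack(L))
im=cv2.imread("pics/wrist16.png");cv2.imwrite("pics/f16.png",cv2.resize(im[130:250,190:310],None,fx=5,fy=5,interpolation=cv2.INTER_CUBIC))
p=arm.observe()["position"];print(p)
t=[.5235,.2145,p[2]-.138];
for n,o in(("scene",(170,210)),("side",(240,210))): print(n,(proj(n,t)-o)*5)
E
```

```text
clock: 18.92
position: [0.5219, 0.2149, 0.1896]
ee_rot: [-0.344, -3.122, 0.001]
force: [1.4, -0.3, -1.0]
width: 0.099
[0.5224 0.2151 0.1905]
scene [183.2105 282.1198]
side [205.2473 369.4535]
```

View pics/e16.png

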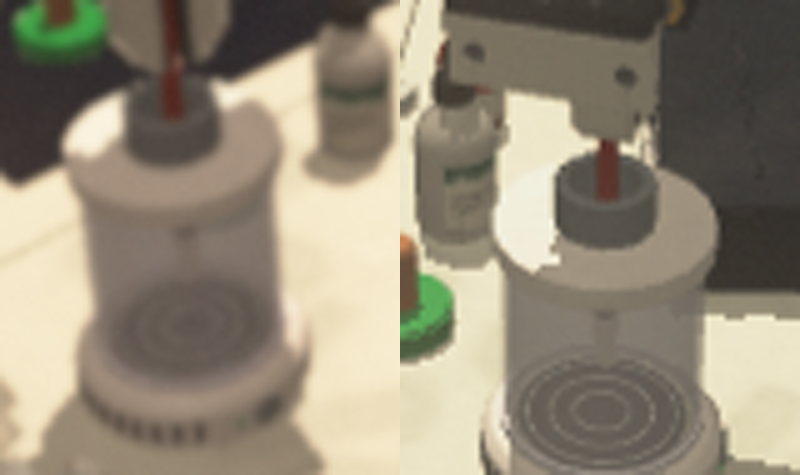

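View pics/f16.png

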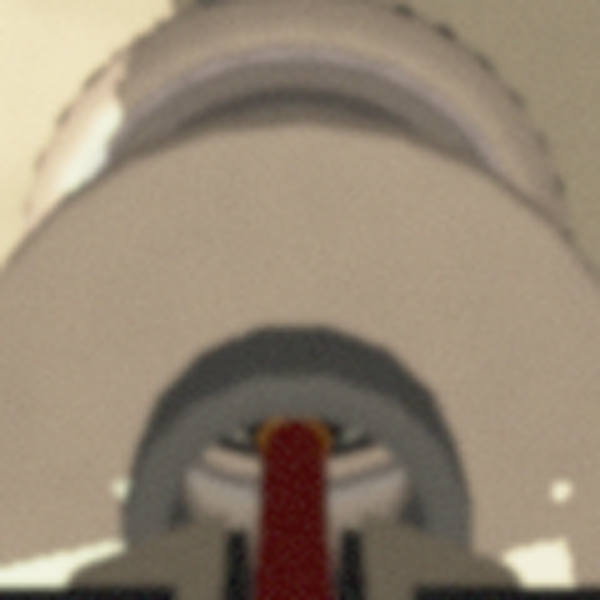

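The tip hangs in the chamber: side (606,365) with the floor centre at (601,410), scene (187,280) on the axis line. Settling, and checking the cap and bystanders before I sign off.

```bash
python3 -m crank '[[0,0,0,0,0],[0,0,0,0,0],[0,0,0,0,0],[0,0,0,0,0],[0,0,0,0,0],[0,0,0,0,0],[0,0,0,0,0],[0,0,0,0,0]]'; python3 - <<'E'
from h import *
cv2.imwrite("pics/side17.png",arm.get_image("side")[:,:,::-1])
o=arm.observe();print(o["position"],o["force"],o["dq"].round(4),o["width"])
E
```

```text
clock: 19.73
position: [0.5221, 0.215, 0.1902]
ee_rot: [0.344, 3.123, 0.0]
force: [-0.0, -0.8, 0.2]
width: 0.097
[0.52208818 0.21503177 0.19012342] [0.36739447 0.45976573 0.74247711] [0.0021 0.0019 0.0019 0.0007 0.0001 0.0012 0.0008] 0.09551375951662049
```

View pics/side17.png

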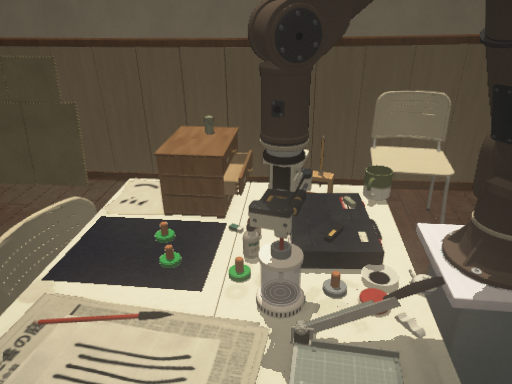

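The side view shows the cap upright on the table at (335,285), the bottles undisturbed, and the brush still in the dryer.

```bash
python3 -c "
from cell import arm
print(arm.sign_off())"
```

```text
the job is handed in; nothing more can be done
None
```

I took the dust cap off and set it upright on the bare table about 13 cm from the dryer's axis. Then I lifted the red brush from the rack's middle hole and lowered it through the sleeve. The job was handed in at about 19.8 s, with the brush still gripped inside the chamber; sign-off gave no verdict.

Last checks:
- **Depth:** the tip is about 98 mm below the sleeve's mouth, worked out from the gripper height, so the collar is below the bore. The images show it clear of the floor.
- **Contact and stillness:** the force readings stayed within the sensor's noise of about 1 N, so they cannot confirm the 0.1 N limit. The pictures show clearance all round, and the arm was still.
- **Grip:** the opening of about 9 mm matches the handle.
- **Centring:** my last estimates put the brush within 2–3 mm of the axis. The cameras disagreed by that much in x: the wrist view gave about 2 mm to +x, the side view 1 mm or less to -x.
- **Bystanders:** the cap is upright and neither bottle moved in the last side view. The arm hid most of the rack by then; the bamboo and black brushes were last seen undisturbed just after the red brush was lifted.

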